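# Snap the control board onto its barbed supports in the packing scale

## Task

Pick the green control board up by its heat sink and lay it on the four barbed supports in the open scale base, with its orange terminal block towards the orange display head. Then press it down gently, one corner at a time, until every support has clicked through its hole and the board sits fully home on all four. Do not force it and leave the cups, the label roll and the screwdriver where they are.

Things in the scene. Friction and masses are not known exactly. Their poses are not given: they have to be found in the camera images.
- board: The scale's control board: flat green plate 140 x 96 x 3 mm, about 140 g, lying component side up on the black pad, a 10 mm round hole near each corner. Origin: centre of its underside; x along the 140 mm side, z up. The bare areas inboard of the holes (22 < |x| < 45 mm, 15 < |y| < 46 mm) are for pushing on with shut fingertips; the small chips elsewhere are up to 3 mm high.
- sink (a point): Centre of the top of the silver finned heat sink in the middle of the board, the thing to hold the board by: 40 mm (board's x) x 32 mm (y) x 30 mm high. The point is 33 mm above the board's underside, at x = y = 0. Axes parallel to the board's.
- terminal (a point): Centre of the top of the orange terminal block at the board's +x end: 12 mm (x) x 40 mm (y) x 11 mm high; the point is at x = +62 mm, y = 0, z = +14 mm from the board's origin.
- pad: Black pad 180 x 130 mm, 20 mm high, fixed; the board starts lying on it. Origin: centre of its underside.
- scale: Open base of a bench scale: blue tray 172 x 124 mm, walls 18 mm high, on soft rubber feet on a fixed white plate 200 x 150 mm. It cannot slide or turn; the feet give way softly (0.75 N/mm) for an unknown 3 to 13 mm, then bear hard, and rise again. Origin: centre of the tray's underside, 26 mm above the table; x along its length, z up. Four white barbed supports stand in it.
- head (a point): Centre of the top of the orange display head with black window at the scale base's +x end: 34 mm (x) x 110 mm (y) x 40 mm high; the point is at x = +103 mm, y = 0, z = +40 mm from the base's origin.
- cups: Stack of clear cups with white rims, 76 mm across, 87 mm high. Origin: centre of its foot. Leave alone.
- roll: Upright roll of white labels, 80 mm across, 55 mm high. Origin: centre of its foot. Leave alone.
- driver: Screwdriver with an orange handle, 190 mm long, lying on the table along its x axis. Leave alone.
- hole1 (a point): Centre of the board's hole 1, at its underside: x = +56 mm, y = +34 mm from the board's origin. It belongs on support 1. Axes parallel to the board's.
- hole2 (a point): Centre of the board's hole 2, at its underside: x = +56 mm, y = -34 mm from the board's origin. It belongs on support 2. Axes parallel to the board's.
- hole3 (a point): Centre of the board's hole 3, at its underside: x = -56 mm, y = -34 mm from the board's origin. It belongs on support 3. Axes parallel to the board's.
- hole4 (a point): Centre of the board's hole 4, at its underside: x = -56 mm, y = +34 mm from the board's origin. It belongs on support 4. Axes parallel to the board's.
- sup1 (a point): Centre of support 1's shoulder, where the board's underside is to sit: x = +56, y = +34, z = +18 mm from the base's origin. Above each shoulder (15 mm across) is a 7 mm neck and a split arrowhead barb: two halves side by side along x, sprung out to 14 mm at its lower edge 4.6 mm above the shoulder, tapering to a tip 7 x 1 mm, 13.6 mm up: a hole finds the tip within about 1.5 mm and is guided.
- sup2 (a point): Centre of support 2's shoulder, where the board's underside is to sit: x = +56, y = -34, z = +18 mm from the base's origin. A board laid on the supports rests on the tapers, its underside about 10 mm above the shoulders; the corner diagonally opposite to a pushed one may rise by some 6 mm, to above its tip, and comes down on it again when its own side is pushed.
- sup3 (a point): Centre of support 3's shoulder, where the board's underside is to sit: x = -56, y = -34, z = +18 mm from the base's origin. A push near one support meets rising force, some 8 to 20 N, until the barb springs out over the board's upper face and the force drops: the click. The board can then rise no more than 1.6 mm off the shoulder.
- sup4 (a point): Centre of support 4's shoulder, where the board's underside is to sit: x = -56, y = +34, z = +18 mm from the base's origin. The push needed near a support depends on those already clicked; one push may click two. The supports may bear 36 N in all, counted as the sum of all contact forces between board and base (a push of 18 N makes up to about 28 N); all four at once would exceed it.
Not all that is in view belongs to the job. Of the things like the board, leave any that is red; of the rest the larger one is meant.

How it is judged:
By the outcome, as a careful person would: the job done as asked, in the order asked, and still so for the second after the job is handed in, with the robot touching nothing.
It also fails if it takes over 72 s, if anything falls off the work surface, if the arm or the gripper's body presses on something with over 40 N, if the wrist force passes 120 N, or if a joint passes its speed limit or range.

## Robot

A 6-joint arm with a two-finger parallel gripper is mounted at the origin on the work surface. World frame = base frame: x ahead of the robot, y to its left, z up, the work surface at z = 0. Lengths are in m, angles in degrees, forces in N, time in s.
With the tool pointing down it reaches from about 0.375 to 0.9 m from the base axis. Payload 3.1 kg.
Tool frame: the origin (TCP) lies on the centre line of the jaws, within the pads' length; the fingertips stand 19 mm ahead of it and the grasp point (between the pads) is the TCP (nose_length is the distance from the TCP to the fingertips, in m); z points along the fingers, y is the direction in which the jaws open and shut (so a half turn about z gives the same grasp; the last joint's range is limited). The gripper opens to 85 mm and grips with 20 to 120 N. Pads are 22 mm wide; open, the fingers measure 114 mm over their backs; the gripper's body (76 mm by 85 mm) begins 54 mm behind the grasp point. The pads swing forward as they close: fully open they stand 13 mm farther back than shut.
Start: joints at [55.949, 30.224, 82.088, -0, 67.689, -10.227], TCP at [0.252, 0.572, 0.228] pointing down, gripper open.
Joint ranges: [-176.69, 176.69], [-43.24, 126.21], [12.49, 139.97], [-82, 262], [0, 151.66], [-163.58, 163.58]. Speed limits (degrees/s): [159.86, 159.86, 180, 180, 180, 180].

## Interface

Orientations are given as [roll, pitch, yaw] about the fixed x, y, z axes, in that order (R = Rz(yaw) Ry(pitch) Rx(roll)).
In Python, from bench import sense, grab_frame, camera_info, job_done, nose_length gives the robot as it stands. The module is installed in compiled form; this text tells all that it offers.
- The arm moves only by the tool jog_arm, never from a script. Its argument "steps" is a list of rows, each an object of numbers: "tx", "ty", "tz": the shift along the tool's x, y, z in mm; "rx", "ry", "rz": the turn, a rotation vector about the tool's x, y, z in rad; "gripper": the opening, from 0 (shut) to 1 (fully open). In form: [{"tx": .., "ty": .., "tz": .., "rx": .., "ry": .., "rz": .., "gripper": ..}, ...]. A call has 1 to 5 rows; each row is the pose to reach, as a shift and turn from the pose commanded when the call began, along the tool's axes at that moment; what a row does not reach only later rows make up. A row lasts 1/8 s, in which the tool goes at most 62.5 mm and 10.7 degrees, less where a joint would pass 70% of its speed; a pose out of reach is approached as far as the arm can. A call with a gripper value outside its range is refused whole. The fingers move at their own pace and stop on an object; the grip force is fixed at half the most. Time passes only in rows, so rows that repeat a pose let the fingers close. It gives the time, the measured TCP pose, the force and the opening at its end, in the units of the state.
- sense(): the state, without advancing time (a new reading comes with each control period).
- grab_frame(name): name is "scene" or "side" or "wrist"; returns (picture, depth): 384x512x3 uint8, blue, green, red; 384x512 float32, m along the optical axis (not along the pixel's ray), 0 where there is no reading.
- camera_info(name): a dict with "K" (3x3 intrinsics, pixels), "rvec" (rotation vector, rad) and "tvec" (3), from world to camera coordinates, as OpenCV has them; the wrist camera has in their place "T_tool_cam" (4x4, takes a point from camera to tool coordinates, whose origin is the TCP and whose axes are the flange's). Camera axes: x right, y down, z forward; pixel columns grow to the right and rows downward; lengths in m; the calibration is good to about 2 mm. A picture is of the moment at which its call begins: read the wrist's pose just before it. camera_info takes no time and is no camera call.
- job_done(): hands the job in, once; it reports no verdict.
The state is a dict: "time_s": time; "qpos": joint angles; "dq": joint speeds; "joint_torque": joint torques, N m; "position": TCP position; "tool_rot": TCP orientation; "force": force on the tool from outside, world axes, zero at the start; "moment": the same for the moment, N m; "opening": finger opening in m.
Only numpy, scipy, OpenCV 4.12 (cv2) and the standard library are available. Lean on these libraries where they do the work, as an engineer would, in place of code of your own. Each camera call takes 0.05 s, during which the arm holds its last target. There are 200 camera calls.

## Working session

There is one attempt and no reset: what is moved stays moved. The work goes in short steps, Python scripts to look and compute and a tool call to move; the robot and the scene stay as the last step left them, time stands still between calls to the robot, and variables do not carry over. Pictures are saved under pics/ and viewed, about 8 in all and at most 12, crops included, and the job is handed in when it is done.

Besides the shell and the picture viewer there is one more tool, called as a command line: name --argument value ..., lists and objects as JSON in quotes. jog_arm: Moves the arm, as the interface text tells. Its arguments: {"type":"object","properties":{"steps":{"type":"array","items":{"type":"object","properties":{"tx":{"type":"number"},"ty":{"type":"number"},"tz":{"type":"number"},"rx":{"type":"number"},"ry":{"type":"number"},"rz":{"type":"number"},"gripper":{"type":"number"}}}}},"required":["steps"]}

```bash
mkdir -p pics
cat > h.py <<'E'
import numpy as np, cv2
from bench import *
from scipy.spatial.transform import Rotation as R
def snap(n,f):
    s=sense(); p,d=grab_frame(n); cv2.imwrite(f'pics/{f}.png',p); np.savez(f'pics/{f}.npz',d=d,pos=s['position'],rot=s['tool_rot'],n=n); return s,p,d
def cloud(f):
    z=np.load(f'pics/{f}.npz'); n=str(z['n']); ci=camera_info(n); K=np.array(ci['K']); d=z['d']
    v,u=np.mgrid[:384,:512]; P=np.stack([(u-K[0,2])/K[0,0]*d,(v-K[1,2])/K[1,1]*d,d],-1)
    if n=='wrist':
        T=np.array(ci['T_tool_cam']); P=P@T[:3,:3].T+T[:3,3]
        return P@R.from_euler('xyz',z['rot'],degrees=True).as_matrix().T+z['pos']
    Rm=cv2.Rodrigues(np.array(ci['rvec']))[0]; return (P-np.array(ci['tvec']).ravel())@Rm
E
python3 - <<'E'
from h import *
s,p,d=snap('scene','s0'); s2,p2,d2=snap('side','d0')
print(s); print(nose_length if not callable(nose_length) else nose_length())
for f in('s0','d0'):
    im=cv2.imread(f'pics/{f}.png'); 
cv2.imwrite('pics/v0.png',cv2.resize(p,(800,600)))
print(camera_info('wrist'))
E
```

```text
{'time_s': 0.0, 'qpos': array([ 5.59515594e+01,  3.02816728e+01,  8.21565007e+01,  4.74273600e-04,
        6.76892468e+01, -1.02275004e+01]), 'dq': array([-0.01002377, -0.0970587 , -0.01278981, -0.01959101, -0.06683269,
        0.07432134]), 'joint_torque': array([ 9.21888641e-04, -4.42344153e+01, -1.78027189e+01, -2.25807339e-04,
        8.30949488e-03,  4.05235951e-06]), 'position': array([0.25198493, 0.57115863, 0.22660397]), 'tool_rot': array([-1.79874682e+02, -2.30557678e-02,  1.56178854e+02]), 'force': array([-0.31319068,  0.54132252, -0.45255172]), 'moment': array([-0.01884814,  0.04955553,  0.02540513]), 'opening': 0.08509735762188743}
0.019
{'K': array([[322.57027397,   0.        , 250.06884665],
       [  0.        , 322.57027397, 192.65335479],
       [  0.        ,   0.        ,   1.        ]]), 'T_tool_cam': array([[-6.43015237e-04, -9.49952318e-01, -3.12394269e-01,
         7.97917471e-02],
       [ 9.99999232e-01, -9.41955518e-04,  8.06026581e-04,
        -1.61160270e-03],
       [-1.05994833e-03, -3.12393511e-01,  9.49952194e-01,
        -1.45620346e-01],
       [ 0.00000000e+00,  0.00000000e+00,  0.00000000e+00,
         1.00000000e+00]])}
```

View pics/v0.png

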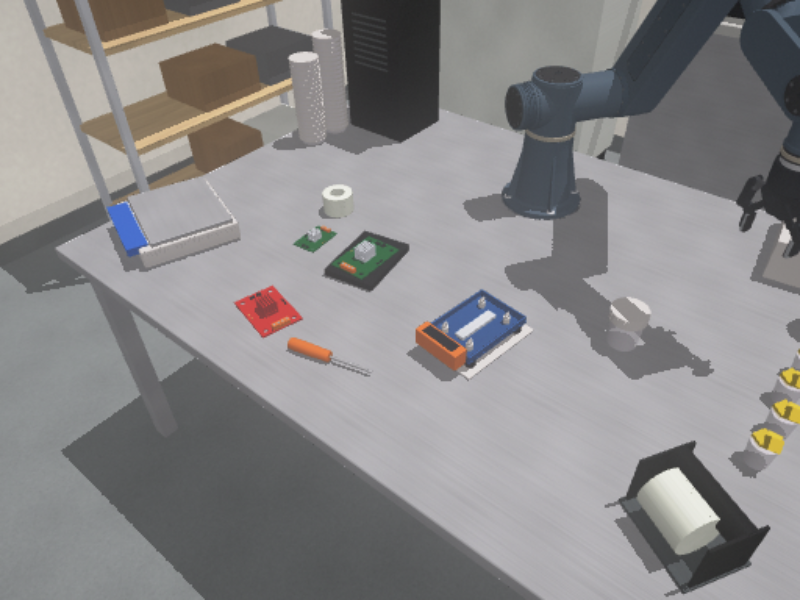

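View pics/d0.png

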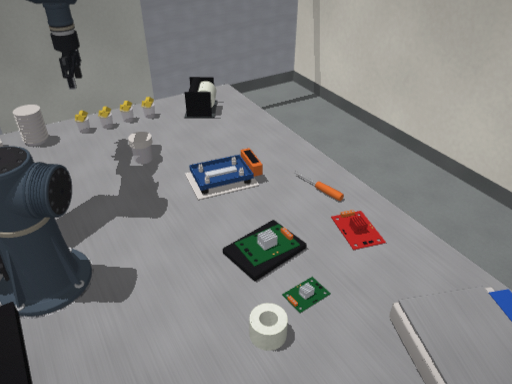

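The scene picture shows the large green board on the black pad (365,252 in the 800-wide view; 266,240 in the side view). The scale base is at (472,328) with its orange head at (440,345). The small green board and the red one are decoys. Next I'll measure the board and base.

```bash
cat > m.py <<'E'
from h import *
def rect(Q):
    (c,s,a)=cv2.minAreaRect((Q[:,:2]*1000).astype(np.float32)); return np.round(c,1),np.round(s,1),round(a,1)
def rng(P,hsv,seed,rad,h,zlo,zhi,ss=40):
    m=(np.abs(hsv[...,0].astype(int)-h)<9)&(hsv[...,1]>ss)&(P[...,2]>zlo)&(P[...,2]<zhi)&(np.linalg.norm(P[...,:2]-seed[:2],axis=-1)<rad)
    return P[m]
E
python3 - <<'E'
from m import *
for f,b,hd in(('s0',(234,160),(282,221)),('d0',(266,238),(252,160))):
    P=cloud(f); hsv=cv2.cvtColor(cv2.imread(f'pics/{f}.png'),cv2.COLOR_BGR2HSV)
    sb=P[b[1],b[0]]; sh=P[hd[1],hd[0]]; print(f,sb,sh)
    g=rng(P,hsv,sb,.1,65,.015,.035,60); print('green',len(g),rect(g),np.median(g[:,2]))
    t=rng(P,hsv,sb,.1,12,.02,.05,120); print('term',t.mean(0),len(t))
    k=P[(P[...,2]>.045)&(P[...,2]<.06)&(np.linalg.norm(P[...,:2]-sb[:2],axis=-1)<.04)]; print('sink',rect(k),k.mean(0),len(k))
    o=rng(P,hsv,sh,.1,12,.055,.08,120);print('head',rect(o),len(o))
    bl=rng(P,hsv,sh,.25,110,.03,.06,90);print('blue',rect(bl),len(bl),np.percentile(bl[:,2],95))
E
```

```text
s0 [ 0.52579077 -0.16858623  0.05194943] [0.67795246 0.16137295 0.06367516]
green 334 (array([ 517.5, -181.5]), array([ 98.5, 144.4]), 90.0) 0.022515925834173663
term [ 0.58063646 -0.17616561  0.03119891] 33
sink (array([ 515.6, -180.7]), array([43.1, 37.3]), 1.0) [ 0.51796574 -0.18052477  0.05082275] 76
head (array([662.6, 148.6]), array([110.9,  36.7]), 81.2) 185
blue (array([558.4, 163.2]), array([126.9, 172.8]), 81.6) 171 0.04373836700122106
d0 [ 0.50552154 -0.19086998  0.05125695] [0.65105438 0.1254456  0.06350481]
green 1096 (array([ 515.6, -180.6]), array([146.5, 105.8]), 1.8) 0.02123503770836
term [ 0.57168294 -0.18497095  0.02964981] 72
sink (array([ 513. , -183.8]), array([40.9, 33.8]), 1.9) [ 0.51255264 -0.18513867  0.04989129] 162
head (array([658.6, 146.5]), array([113.4,  33.2]), 81.5) 144
blue (array([556.6, 160.3]), array([132.3, 171.3]), 81.3) 399 0.041241855873828205
```

The board is at about (515,-182) mm, yaw about 1°. The base is at about (557,161) mm, yaw about -8.4°. I'll move above the board with tool yaw 181°.

jog_arm --steps '[{"tx":-545,"ty":-583,"rz":-0.43,"gripper":1},{"tx":-545,"ty":-583,"rz":-0.43,"gripper":1},{"tx":-545,"ty":-583,"rz":-0.43,"gripper":1},{"tx":-545,"ty":-583,"rz":-0.43,"gripper":1},{"tx":-545,"ty":-583,"rz":-0.43,"gripper":1}]'

```text
invalid input
```

```bash
cat > go.py <<'E'
import sys
from h import *
def go(x,y,z,yaw):
    s=sense(); M=R.from_euler('xyz',s['tool_rot'],degrees=True); T=R.from_euler('xyz',[180,0,yaw],degrees=True)
    print('now',np.round(s['position']*1000,1),np.round(s['tool_rot'],2),'t',s['time_s'],'F',np.round(s['force'],1))
    print('t',np.round(M.inv().apply(np.array([x,y,z])-s['position']*1000),1),'r',np.round((M.inv()*T).as_rotvec(),4))
if __name__=='__main__': go(*map(float,sys.argv[1:]))
E
python3 go.py 515 -182 230 181
```

```text
now [252.1 571.2 226.7] [-1.7989e+02 -2.0000e-02  1.5618e+02] t 0.1 F [-0.5 -0.1  0.1]
t [-544.8 -582.8   -2.4] r [-0.0019 -0.0008 -0.4332]
```

jog_arm --steps '[{"tx":-42,"ty":-45,"tz":0,"rx":0,"ry":0,"rz":-0.1,"gripper":1},{"tx":-84,"ty":-90,"tz":0,"rx":0,"ry":0,"rz":-0.2,"gripper":1},{"tx":-126,"ty":-135,"tz":0,"rx":0,"ry":0,"rz":-0.3,"gripper":1},{"tx":-168,"ty":-180,"tz":0,"rx":0,"ry":0,"rz":-0.4,"gripper":1},{"tx":-210,"ty":-225,"tz":0,"rx":0,"ry":0,"rz":-0.43,"gripper":1}]'

```text
time_s: 0.72
position: [0.3539, 0.2793, 0.2275]
tool_rot: [-180.0, 0.0, -179.1]
force: [2.2, 0.0, -0.0]
opening: 0.0852
```

```bash
python3 go.py 515 -182 230 181
```

```text
now [353.9 279.3 227.5] [-1.7999e+02  1.0000e-02 -1.7907e+02] t 0.725 F [ 2.2  0.  -0. ]
t [-153.6 -463.8   -2.4] r [-0.0002  0.0001 -0.0012]
```

jog_arm --steps '[{"tx":-19,"ty":-58,"tz":0,"rx":0,"ry":0,"rz":0,"gripper":1},{"tx":-38,"ty":-116,"tz":0,"rx":0,"ry":0,"rz":0,"gripper":1},{"tx":-57,"ty":-174,"tz":0,"rx":0,"ry":0,"rz":0,"gripper":1},{"tx":-76,"ty":-232,"tz":0,"rx":0,"ry":0,"rz":0,"gripper":1},{"tx":-95,"ty":-290,"tz":0,"rx":0,"ry":0,"rz":0,"gripper":1}]'

```text
time_s: 1.35
position: [0.453, -0.0095, 0.2276]
tool_rot: [180.0, 0.0, -179.2]
force: [0.6, 0.5, 0.1]
opening: 0.0854
```

```bash
python3 go.py 515 -182 230 181
```

```text
now [453.   -9.5 227.6] [ 179.99    0.   -179.21] t 1.35 F [0.6 0.5 0.1]
t [ -59.6 -173.3   -2.5] r [ 0.0002  0.0001 -0.0037]
```

jog_arm --steps '[{"tx":-19,"ty":-57,"tz":0,"rx":0,"ry":0,"rz":0,"gripper":1},{"tx":-38,"ty":-114,"tz":0,"rx":0,"ry":0,"rz":0,"gripper":1},{"tx":-60,"ty":-172,"tz":0,"rx":0,"ry":0,"rz":0,"gripper":1},{"tx":-60,"ty":-172,"tz":0,"rx":0,"ry":0,"rz":0,"gripper":1},{"tx":-60,"ty":-172,"tz":0,"rx":0,"ry":0,"rz":0,"gripper":1}]'

```text
time_s: 1.98
position: [0.5142, -0.1781, 0.2269]
tool_rot: [179.9, -0.1, -179.2]
force: [-0.2, 0.7, -0.1]
opening: 0.0852
```

```bash
python3 - <<'E'
from m import *
s,p,d=snap('wrist','w1'); P=cloud('w1')
hsv=cv2.cvtColor(p,cv2.COLOR_BGR2HSV); sb=np.array([.515,-.182])
g=rng(P,hsv,sb,.1,65,.01,.035,60); print('green',len(g),rect(g),np.median(g[:,2]))
t=rng(P,hsv,sb,.1,12,.02,.05,120); print('term',t.mean(0),len(t),rect(t[t[:,2]>.03]))
k=P[(P[...,2]>.049)&(P[...,2]<.06)&(np.linalg.norm(P[...,:2]-sb,axis=-1)<.04)]; print('sink',rect(k),k.mean(0),len(k))
E
python3 go.py 515 -182 230 181
```

```text
green 9149 (array([ 514.8, -182.1]), array([144.8, 100.6]), 1.6) 0.02234956447626446
term [ 0.5732841  -0.18111475  0.03110519] 428 (array([ 575.5, -180.1]), array([12.9, 39.8]), 1.8)
sink (array([ 513.5, -182. ]), array([40.3, 31.9]), 1.5) [ 0.51284361 -0.18186369  0.05232218] 588
now [ 514.1 -177.4  227. ] [ 1.7991e+02 -1.2000e-01 -1.7917e+02] t 2.025 F [-0.6  0.2 -0.1]
t [-0.8 -4.6 -3. ] r [ 0.0016 -0.0021 -0.0029]
```

View pics/w1.png

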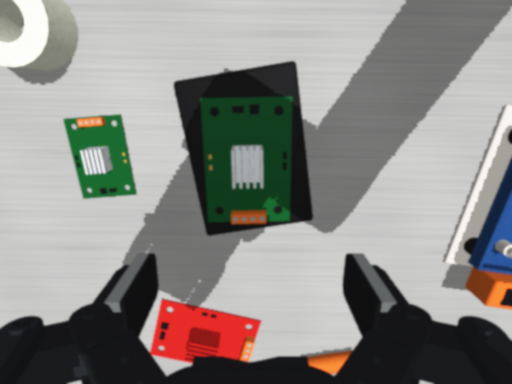

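The wrist view shows the large board at (247,158) with the sink at (248,167) and the terminal at (248,217). The measured centre is (514,-182) mm and the yaw is 1.6°. I'll descend in stages.

jog_arm --steps '[{"tx":0,"ty":-4,"tz":50,"rx":0,"ry":0,"rz":-0.013,"gripper":1},{"tx":0,"ty":-4,"tz":100,"rx":0,"ry":0,"rz":-0.013,"gripper":1},{"tx":0,"ty":-4,"tz":130,"rx":0,"ry":0,"rz":-0.013,"gripper":1},{"tx":0,"ty":-4,"tz":130,"rx":0,"ry":0,"rz":-0.013,"gripper":1},{"tx":0,"ty":-4,"tz":130,"rx":0,"ry":0,"rz":-0.013,"gripper":1}]'

```text
time_s: 2.65
position: [0.5158, -0.1821, 0.0988]
tool_rot: [-180.0, 0.1, -178.4]
force: [0.5, 0.2, 0.2]
opening: 0.0855
```

```bash
python3 go.py 514 -182 48 181.6
```

```text
now [ 515.8 -182.1   98.8] [-1.7995e+02  8.0000e-02 -1.7836e+02] t 2.65 F [0.5 0.2 0.2]
t [ 1.9  0.2 50.8] r [-0.0008  0.0014  0.0006]
```

jog_arm --steps '[{"tx":1,"ty":0,"tz":30,"rx":0,"ry":0,"rz":0,"gripper":1},{"tx":1,"ty":0,"tz":50,"rx":0,"ry":0,"rz":0,"gripper":1},{"tx":1,"ty":0,"tz":50,"rx":0,"ry":0,"rz":0,"gripper":1},{"tx":1,"ty":0,"tz":50,"rx":0,"ry":0,"rz":0,"gripper":0.6},{"tx":1,"ty":0,"tz":50,"rx":0,"ry":0,"rz":0,"gripper":0}]'

```text
time_s: 3.28
position: [0.5152, -0.1832, 0.0491]
tool_rot: [-179.9, 0.1, -178.4]
force: [-0.8, -0.1, 0.4]
opening: 0.0516
```

jog_arm --steps '[{"tx":0,"ty":0,"tz":0,"rx":0,"ry":0,"rz":0,"gripper":0},{"tx":0,"ty":0,"tz":0,"rx":0,"ry":0,"rz":0,"gripper":0},{"tx":0,"ty":0,"tz":0,"rx":0,"ry":0,"rz":0,"gripper":0},{"tx":0,"ty":0,"tz":0,"rx":0,"ry":0,"rz":0,"gripper":0},{"tx":0,"ty":0,"tz":0,"rx":0,"ry":0,"rz":0,"gripper":0}]'

```text
time_s: 3.9
position: [0.5154, -0.1831, 0.0494]
tool_rot: [-179.9, 0.2, -178.5]
force: [0.8, 0.9, 9.1]
opening: -0.0001
```

Run:
```python
from h import *
a=snap('wrist','w2')[1]; b=snap('side','d2')[1]
b=cv2.resize(b[140:300,180:360],(400,356)); a=cv2.resize(a,(400,300)); o=np.zeros((356,800,3),np.uint8); o[:300,:400]=a;o[:,400:]=b
cv2.imwrite('pics/v2.png',o); print(sense()['force'],sense()['opening'],sense()['position'])
```

```text
[-0.45424914  1.34810274  9.62466845] -0.0001442097325057105 [ 0.51536739 -0.18308362  0.04940079]
```

View pics/v2.png

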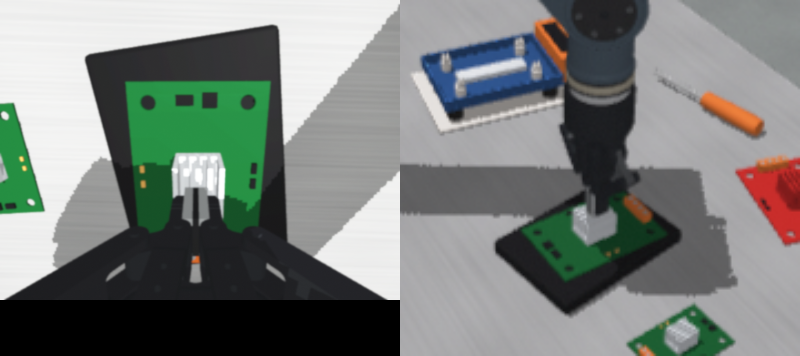

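The fingers shut on nothing. They look to be at or above the sink's +x top edge. I'll measure the fingertips in the wrist and side depth images.

Run:
```python
from h import *
np.set_printoptions(suppress=True,precision=1)
P=cloud('w2')*1000; 
for uv in [(195,190),(190,195),(203,195),(200,215),(190,160),(215,160),(200,160),(185,170),(215,180)]:
    u,v=int(uv[0]*1.28),int(uv[1]*1.28); print('w2',uv,P[v,u])
z=np.load('pics/w2.npz'); print(z['pos'],z['rot'])
P=cloud('d2')*1000
for uv in [(595,205),(600,195),(590,212),(605,212),(595,235),(575,230),(612,232),(590,180),(605,180)]:
    u,v=int(180+(uv[0]-400)*.45),int(140+uv[1]*.45); print('d2',uv,P[v,u])
P=cloud('w1')*1000; z=np.load('pics/w1.npz'); Q=R.from_euler('xyz',z['rot'],degrees=True).inv().apply((P-z['pos']*1000).reshape(-1,3)).reshape(P.shape)
for uv in [(140,258),(150,275),(360,258),(352,275),(365,300)]: print('w1 tool',uv,Q[uv[1],uv[0]])
```

```text
w2 (195, 190) [ 503.7 -185.3   60.5]
w2 (190, 195) [ 504.3 -188.    65.3]
w2 (203, 195) [ 503.4 -180.9   66.5]
w2 (200, 215) [ 504.1 -182.5   86.3]
w2 (190, 160) [ 495.9 -188.9   29.8]
w2 (215, 160) [ 495.6 -171.5   29.6]
w2 (200, 160) [ 493.1 -182.    36.9]
w2 (185, 170) [ 493.7 -191.8   53.6]
w2 (215, 180) [ 510.8 -170.7   30.4]
[ 0.5 -0.2  0. ] [-179.9    0.2 -178.5]
d2 (595, 205) [ 507.8 -191.2   70.7]
d2 (600, 195) [ 501.8 -212.7  106.2]
d2 (590, 212) [ 503.7 -188.7   60.6]
d2 (605, 212) [ 518.1 -198.7   61.8]
d2 (595, 235) [ 503.7 -199.2   34.7]
d2 (575, 230) [ 494.3 -171.1   23.3]
d2 (612, 232) [ 528.3 -198.9   26.2]
d2 (590, 180) [ 506.5 -182.7  101. ]
d2 (605, 180) [ 521.  -191.9  101.5]
w1 tool (140, 258) [ 11.6 -48.  -24.6]
w1 tool (150, 275) [  4.4 -44.  -26.4]
w1 tool (360, 258) [ 11.6  45.  -24.8]
w1 tool (352, 275) [  5.1  41.4 -27.5]
w1 tool (365, 300) [  4.5  41.5 -43.5]
```

Run:
```python
from h import *
np.set_printoptions(suppress=True,precision=1)
for f in('s0','d0'):
    P=cloud(f)*1000; m=(np.abs(P[...,0]-252)<70)&(np.abs(P[...,1]-571)<75)&(P[...,2]>130)&(P[...,2]<400)
    Q=P[m]; Q=Q[np.argsort(Q[:,2])]; print(f,len(Q)); print(Q[:12])
f='w2';P=cloud(f)*1000; z=np.load('pics/w2.npz'); print(z['pos']*1000)
for v in range(220,300,4): print(v,P[v,240:262:4].round(0).tolist() if v%8==0 else '')
```

```text
s0 1232
[[277.4 611.9 241.3]
 [230.2 532.2 241.5]
 [226.3 533.2 243.3]
 [236.5 530.4 244.2]
 [243.4 521.4 244.2]
 [279.3 608.7 244.4]
 [245.8 527.6 244.6]
 [281.4 606.6 244.7]
 [277.1 613.  245.1]
 [240.3 528.4 245.5]
 [279.7 610.9 245.7]
 [280.9 605.6 247.4]]
d0 1002
[[277.1 609.3 239.6]
 [273.7 607.5 240.9]
 [262.3 613.9 241. ]
 [270.6 607.7 241.5]
 [238.9 521.1 242. ]
 [233.4 523.8 242.2]
 [267.4 606.7 242.5]
 [236.  521.3 242.5]
 [264.5 607.9 242.6]
 [225.1 526.2 243.1]
 [230.4 523.  243.1]
 [277.6 607.5 243.6]]
[ 515.4 -183.1   49.4]
220 
224 [[497.0, -190.0, 53.0], [508.0, -188.0, 30.0], [507.0, -186.0, 32.0], [498.0, -184.0, 52.0], [498.0, -182.0, 52.0], [507.0, -179.0, 31.0]]
228 
232 [[502.0, -190.0, 52.0], [513.0, -188.0, 30.0], [513.0, -186.0, 30.0], [502.0, -184.0, 53.0], [502.0, -182.0, 52.0], [512.0, -179.0, 30.0]]
236 
240 [[504.0, -190.0, 57.0], [504.0, -188.0, 57.0], [504.0, -186.0, 57.0], [504.0, -184.0, 57.0], [504.0, -182.0, 57.0], [504.0, -180.0, 57.0]]
244 
248 [[504.0, -189.0, 64.0], [504.0, -188.0, 65.0], [504.0, -186.0, 64.0], [503.0, -184.0, 66.0], [505.0, -
[... 227 characters left out ...]
187.0, 79.0], [503.0, -186.0, 80.0], [503.0, -184.0, 80.0], [503.0, -182.0, 79.0], [504.0, -181.0, 79.0]]
268 
272 [[504.0, -189.0, 85.0], [504.0, -187.0, 85.0], [504.0, -186.0, 85.0], [504.0, -184.0, 84.0], [503.0, -183.0, 85.0], [503.0, -181.0, 86.0]]
276 
280 [[504.0, -189.0, 90.0], [504.0, -187.0, 90.0], [504.0, -186.0, 90.0], [504.0, -184.0, 90.0], [504.0, -183.0, 90.0], [504.0, -181.0, 91.0]]
284 
288 [[503.0, -188.0, 97.0], [502.0, -187.0, 97.0], [507.0, -185.0, 91.0], [507.0, -184.0, 90.0], [508.0, -182.0, 89.0], [502.0, -181.0, 97.0]]
292 
296 [[503.0, -188.0, 101.0], [503.0, -187.0, 100.0], [511.0, -185.0, 90.0], [511.0, -184.0, 90.0], [508.0, -182.0, 94.0], [503.0, -181.0, 101.0]]
```

Both side cameras agree: the open tips sit 14 mm above the reported TCP, so shut they reach about TCP level, not 19 mm ahead as the spec says. The fingers closed on top of the sink. I'll go up, open, and descend 21 mm lower than before.

jog_arm --steps '[{"tx":0,"ty":0,"tz":-15,"rx":0,"ry":0,"rz":0,"gripper":0},{"tx":0,"ty":0,"tz":-30,"rx":0,"ry":0,"rz":0,"gripper":1},{"tx":0,"ty":0,"tz":-30,"rx":0,"ry":0,"rz":0,"gripper":1},{"tx":0,"ty":0,"tz":-30,"rx":0,"ry":0,"rz":0,"gripper":1},{"tx":0,"ty":0,"tz":-30,"rx":0,"ry":0,"rz":0,"gripper":1}]'

```text
time_s: 4.62
position: [0.5139, -0.1825, 0.0772]
tool_rot: [180.0, -0.1, -178.4]
force: [0.0, -0.1, 0.1]
opening: 0.0726
```

```bash
python3 - <<'E'
from m import *
s,p,d=snap('wrist','w3'); P=cloud('w3'); print(s['opening'])
hsv=cv2.cvtColor(p,cv2.COLOR_BGR2HSV); sb=np.array([.515,-.182])
g=rng(P,hsv,sb,.1,65,.01,.035,60); print('green',len(g),rect(g),np.median(g[:,2]))
k=P[(P[...,2]>.049)&(P[...,2]<.056)&(np.linalg.norm(P[...,:2]-sb,axis=-1)<.03)]; print('sink',rect(k),k.mean(0),len(k))
E
python3 go.py 514 -182 28 181.6
```

```text
0.07258625994147877
green 23283 (array([ 514.9, -182.8]), array([144.4,  99.8]), 1.7) 0.022404607858706453
sink (array([ 513.3, -182.6]), array([40.8, 32. ]), 1.7) [ 0.5120671  -0.1826534   0.05233713] 1787
now [ 513.9 -182.5   77.1] [ 1.7997e+02 -5.0000e-02 -1.7845e+02] t 4.675 F [-0.4  0.6  0.1]
t [-0.2  0.5 49.1] r [ 0.0006 -0.0009 -0.0008]
```

jog_arm --steps '[{"tx":0,"ty":0,"tz":0,"rx":0,"ry":0,"rz":0,"gripper":1},{"tx":0,"ty":0,"tz":25,"rx":0,"ry":0,"rz":0,"gripper":1},{"tx":0,"ty":0,"tz":48,"rx":0,"ry":0,"rz":0,"gripper":1},{"tx":0,"ty":0,"tz":48,"rx":0,"ry":0,"rz":0,"gripper":1},{"tx":0,"ty":0,"tz":48,"rx":0,"ry":0,"rz":0,"gripper":0.6}]'

```text
time_s: 5.3
position: [0.5145, -0.1828, 0.0299]
tool_rot: [-180.0, 0.0, -178.4]
force: [0.0, 0.9, -0.3]
opening: 0.0698
```

jog_arm --steps '[{"tx":0,"ty":0,"tz":0,"rx":0,"ry":0,"rz":0,"gripper":0},{"tx":0,"ty":0,"tz":0,"rx":0,"ry":0,"rz":0,"gripper":0},{"tx":0,"ty":0,"tz":0,"rx":0,"ry":0,"rz":0,"gripper":0},{"tx":0,"ty":0,"tz":0,"rx":0,"ry":0,"rz":0,"gripper":0},{"tx":0,"ty":0,"tz":0,"rx":0,"ry":0,"rz":0,"gripper":0}]'

```text
time_s: 5.92
position: [0.5148, -0.183, 0.0306]
tool_rot: [-179.9, 0.1, -178.4]
force: [0.1, 1.3, 5.8]
opening: 0.0306
```

Gripped: the opening is 31 mm against the 32 mm sink. Now I'll lift.

jog_arm --steps '[{"tx":0,"ty":0,"tz":-15,"rx":0,"ry":0,"rz":0,"gripper":0},{"tx":0,"ty":0,"tz":-40,"rx":0,"ry":0,"rz":0,"gripper":0},{"tx":0,"ty":0,"tz":-75,"rx":0,"ry":0,"rz":0,"gripper":0},{"tx":0,"ty":0,"tz":-110,"rx":0,"ry":0,"rz":0,"gripper":0},{"tx":0,"ty":0,"tz":-120,"rx":0,"ry":0,"rz":0,"gripper":0}]'

```text
time_s: 6.55
position: [0.5152, -0.1833, 0.1521]
tool_rot: [-179.9, 0.2, -178.4]
force: [0.6, -0.1, -0.7]
opening: 0.0306
```

```bash
python3 - <<'E'
from m import *
s=sense(); print(s['opening'],s['force'])
E
python3 go.py 557 161 150 171.6
```

```text
0.03062643683559667 [ 0.6028728  -0.10548577 -0.74216698]
now [ 515.2 -183.3  152.1] [-179.85    0.22 -178.44] t 6.55 F [ 0.6 -0.1 -0.7]
t [-51.1 343.    1.4] r [-0.0022  0.0041  0.1739]
```

jog_arm --steps '[{"tx":0,"ty":40,"tz":-20,"rx":0,"ry":0,"rz":0.06,"gripper":0},{"tx":-4,"ty":90,"tz":-40,"rx":0,"ry":0,"rz":0.12,"gripper":0},{"tx":-8,"ty":140,"tz":-58,"rx":0,"ry":0,"rz":0.174,"gripper":0},{"tx":-10,"ty":180,"tz":-58,"rx":0,"ry":0,"rz":0.174,"gripper":0},{"tx":-10,"ty":180,"tz":-58,"rx":0,"ry":0,"rz":0.174,"gripper":0}]'

```text
time_s: 7.18
position: [0.5179, 0.0004, 0.2069]
tool_rot: [180.0, -0.2, 171.8]
force: [0.1, -0.8, -1.5]
opening: 0.0306
```

jog_arm --steps '[{"tx":0,"ty":0,"tz":0,"rx":0,"ry":0,"rz":0,"gripper":0}]'

```text
time_s: 7.3
position: [0.5188, -0.0026, 0.2069]
tool_rot: [-180.0, -0.1, 171.6]
force: [-0.3, -0.5, -1.4]
opening: 0.0308
```

Run:
```python
from m import *
s,p,d=snap('wrist','w4'); P=cloud('w4'); print(s['opening'],s['position'],s['tool_rot'])
cv2.imwrite('pics/v4.png',p)
hsv=cv2.cvtColor(p,cv2.COLOR_BGR2HSV); sh=np.array([.658,.147]);sb=np.array([.557,.161])
o=rng(P,hsv,sh,.1,12,.055,.08,120);print('head',rect(o),len(o),o[:,2].mean())
bl=rng(P,hsv,sb,.12,110,.038,.06,90);print('blue',rect(bl),len(bl),np.percentile(bl[:,2],95))
# support tips: above rim
m=(P[...,2]>.050)&(P[...,2]<.07)&(np.linalg.norm(P[...,:2]-sb,axis=-1)<.085)&(hsv[...,1]<60)
n,l,st,c=cv2.connectedComponentsWithStats(m.astype(np.uint8))
for i in range(1,n):
    if st[i,4]>3: Q=P[l==i]; print(st[i,4],c[i].round(),Q.mean(0)*1000,Q[:,2].max()*1000)
# held board in tool frame
Mt=R.from_euler('xyz',s['tool_rot'],degrees=True); Q=Mt.inv().apply((P-s['position']).reshape(-1,3)).reshape(P.shape)
g=(np.abs(hsv[...,0].astype(int)-65)<9)&(hsv[...,1]>60)&(np.abs(Q[...,2])<.03)
G=Q[g]; print('held green tool',rect(G),len(G)); A=np.c_[G[:,:2],np.ones(len(G))]; print('plane',np.linalg.lstsq(A,G[:,2],rcond=None)[0])
```

```text
0.03082669650155575 [ 0.51880385 -0.00258896  0.20688758] [-1.79978107e+02 -8.90929202e-02  1.71623077e+02]
head (array([658.1, 147. ]), array([108.4,  33.8]), 81.6) 1875 0.06248254633266689
blue (array([557.6, 162.4]), array([124.4, 170.7]), 81.8) 2310 0.04240625059899042
24 [398. 127.] [493.92591156 136.7038938   52.21481977] 55.770933156752136
55 [470. 130.] [506.84129127 203.26500329  51.97199191] 54.900760198779096
27 [397. 133.] [499.62452349 135.85677717  51.98205236] 54.88752576548037
47 [382. 240.] [606.97237754 120.50894065  52.12328559] 55.16706729580001
49 [448. 240.] [617.03796305 187.58056769  52.0383623 ] 55.20226534517267
held green tool (array([ 0.8, -1.4]), array([ 96.4, 140.4]), 89.9) 26244
plane [ 0.0018638  -0.0024385   0.00804677]
```

View pics/v4.png

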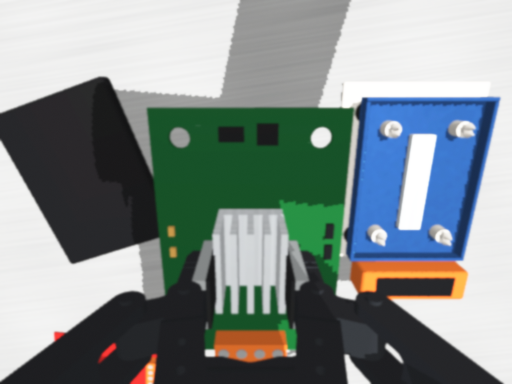

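The wrist view shows the board held straight, with holes 3 and 4 at (180,137) and (321,137). The base is at right, with supports at (392,130), (463,130), (377,235) and (441,236) and the head below them, so the orange ends match. I'll refine the hole positions.

```bash
cat > hole.py <<'E'
from m import *
def holes(f,seeds,zt):
    p=cv2.imread(f'pics/{f}.png'); hsv=cv2.cvtColor(p,cv2.COLOR_BGR2HSV); z=np.load(f'pics/{f}.npz')
    ci=camera_info('wrist');K=ci['K'];T=ci['T_tool_cam']; M=R.from_euler('xyz',z['rot'],degrees=True)
    ng=~((np.abs(hsv[...,0].astype(int)-65)<12)&(hsv[...,1]>60)); out=[]
    n,l,st,c=cv2.connectedComponentsWithStats(ng.astype(np.uint8))
    for u,v in seeds:
        i=l[v,u]; cu,cv_=c[i]; 
        r=T[:3,:3]@np.array([(cu-K[0,2])/K[0,0],(cv_-K[1,2])/K[1,1],1]); t=T[:3,3]
        q=t+r*(zt-t[2])/r[2]; out.append(M.apply(q)+z['pos']); print('hole',st[i,4],(cu,cv_),'tool',q*1000,'world',out[-1]*1000)
    d=out[1]-out[0]; print('dist',np.linalg.norm(d)*1000,'yaw',np.degrees(np.arctan2(-d[0],d[1])))
    return out
if __name__=='__main__':
    np.set_printoptions(suppress=True,precision=2); holes('w4',[(180,137),(321,137)],.0080)
E
python3 hole.py
```

```text
hole 331 (np.float64(179.3141993957704), np.float64(137.24773413897282)) tool [ 57.37 -35.05   8.  ] world [456.93 -28.91 198.99]
hole 370 (np.float64(320.72162162162164), np.float64(137.1054054054054)) tool [57.38 32.05  8.  ] world [466.69  37.48 198.96]
dist 67.10002829305269 yaw -8.361610676009493
```

```bash
python3 go.py 558.2 163.3 85 171.8
```

```text
now [519.   -3.1 207. ] [-1.7998e+02 -7.0000e-02  1.7157e+02] t 7.35 F [ 0.7 -0.4 -2.1]
t [-14.5 170.4 121.9] r [-0.0004 -0.0012 -0.0041]
```

jog_arm --steps '[{"tx":-4,"ty":45,"tz":0,"rx":0,"ry":0,"rz":-0.004,"gripper":0},{"tx":-8,"ty":95,"tz":0,"rx":0,"ry":0,"rz":-0.004,"gripper":0},{"tx":-12,"ty":140,"tz":10,"rx":0,"ry":0,"rz":-0.004,"gripper":0},{"tx":-14,"ty":170,"tz":45,"rx":0,"ry":0,"rz":-0.004,"gripper":0},{"tx":-14,"ty":170,"tz":80,"rx":0,"ry":0,"rz":-0.004,"gripper":0}]'

```text
time_s: 7.98
position: [0.5592, 0.1645, 0.1265]
tool_rot: [180.0, 0.1, 171.9]
force: [-0.3, -0.0, -2.2]
opening: 0.0309
```

jog_arm --steps '[{"tx":0,"ty":0,"tz":20,"rx":0,"ry":0,"rz":0,"gripper":0},{"tx":0,"ty":0,"tz":40,"rx":0,"ry":0,"rz":0,"gripper":0},{"tx":0,"ty":0,"tz":40,"rx":0,"ry":0,"rz":0,"gripper":0},{"tx":0,"ty":0,"tz":40,"rx":0,"ry":0,"rz":0,"gripper":0}]'

```text
time_s: 8.48
position: [0.5588, 0.1628, 0.0879]
tool_rot: [180.0, 0.0, 171.7]
force: [0.4, -0.4, -1.7]
opening: 0.0307
```

```bash
python3 go.py 558.2 163.3 75 171.8
python3 - <<'E'
from h import *
s,p,d=snap('wrist','w5'); snap('side','d5'); b=cv2.imread('pics/d5.png')
o=np.zeros((600,800,3),np.uint8); o[:300,:400]=cv2.resize(p,(400,300)); o[:300,400:]=cv2.resize(b[125:215,170:290],(400,300)); o[300:,:400]=cv2.resize(p[90:190,150:283],(400,300)); o[300:,400:]=cv2.resize(p[90:190,240:373],(400,300))
cv2.imwrite('pics/v5.png',o)
E
```

```text
now [558.8 162.8  87.9] [1.8000e+02 4.0000e-02 1.7174e+02] t 8.475 F [ 0.4 -0.4 -1.7]
t [ 0.7  0.4 12.9] r [ 0.0001  0.0006 -0.001 ]
```

View pics/v5.png

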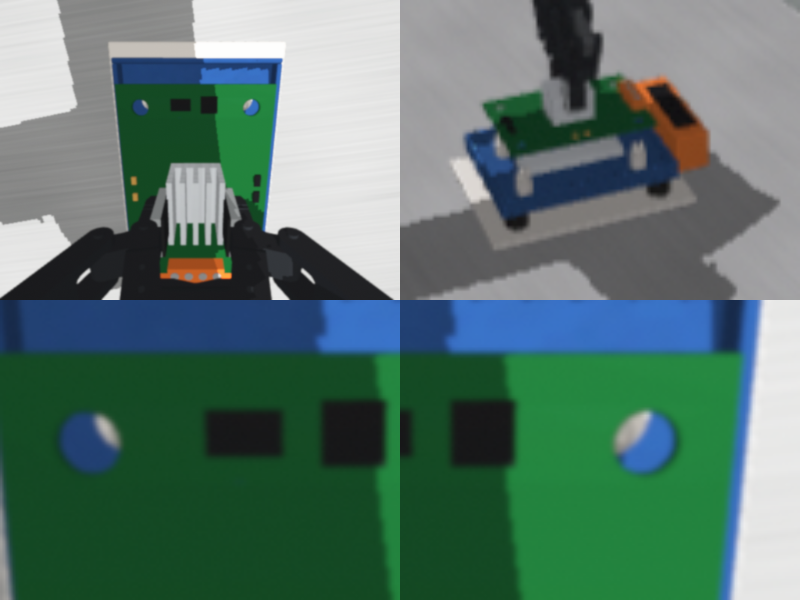

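The composite picture shows the holes at (140,107) and (251,107) with the barb tops placed symmetrically inward, so alignment across y is good. I'll lower to just above the tips and check x.

jog_arm --steps '[{"tx":0.5,"ty":0.5,"tz":8,"rx":0,"ry":0,"rz":-0.001,"gripper":0},{"tx":0.5,"ty":0.5,"tz":15,"rx":0,"ry":0,"rz":-0.001,"gripper":0},{"tx":0.5,"ty":0.5,"tz":15,"rx":0,"ry":0,"rz":-0.001,"gripper":0},{"tx":0.5,"ty":0.5,"tz":15,"rx":0,"ry":0,"rz":-0.001,"gripper":0}]'

```text
time_s: 9.07
position: [0.5576, 0.1643, 0.0725]
tool_rot: [-180.0, -0.0, 171.9]
force: [0.5, 0.9, -1.8]
opening: 0.0306
```

```bash
python3 go.py 558.2 163.3 65 171.8
python3 - <<'E'
from h import *
np.set_printoptions(suppress=True,precision=1)
s,p,d=snap('wrist','w6'); P=cloud('w6'); hsv=cv2.cvtColor(p,cv2.COLOR_BGR2HSV); print(s['force'])
M=R.from_euler('xyz',s['tool_rot'],degrees=True).as_matrix(); Q=(P-s['position'])@M*1000
for y0 in(-35,32.5):
    m=(np.hypot(Q[...,0]-57.4,Q[...,1]-y0)<7)&(hsv[...,1]<60)&(Q[...,2]>9)&(Q[...,2]<40)
    print(m.sum()); q=Q[m]; print(q.mean(0),q[np.argsort(q[:,2])[:10]] )
o=np.zeros((300,800,3),np.uint8);o[:,:400]=cv2.resize(p[90:190,150:283],(400,300)); o[:,400:]=cv2.resize(p[90:190,240:373],(400,300))
cv2.imwrite('pics/v6.png',o)
E
python3 - <<'E'
import sys; sys.path.insert(0,'.')
E
```

```text
now [557.6 164.3  72.5] [-1.8000e+02 -1.0000e-02  1.7188e+02] t 9.075 F [ 0.5  0.9 -1.8]
t [-0.7 -0.9  7.5] r [-0.     -0.0002  0.0014]
[ 0.5  0.9 -1.8]
197
[ 55.7 -36.5  22.5] [[ 60.6 -31.9   9.2]
 [ 62.  -37.1   9.4]
 [ 54.9 -30.9   9.5]
 [ 53.2 -32.2  10.7]
 [ 52.2 -34.2  10.8]
 [ 52.7 -33.2  10.9]
 [ 60.1 -35.4  16.9]
 [ 53.1 -34.4  17.2]
 [ 53.6 -35.4  17.4]
 [ 53.1 -34.9  17.4]]
194
[55.8 33.9 22.6] [[54.4 28.3  9.1]
 [59.6 28.5  9.3]
 [55.3 27.8  9.3]
 [62.  32.1  9.3]
 [57.6 27.8  9.9]
 [52.8 30.5  9.9]
 [58.6 28.2 10. ]
 [59.6 32.4 16.7]
 [52.6 31.8 16.9]
 [53.  32.4 17.3]]
```

View pics/v6.png

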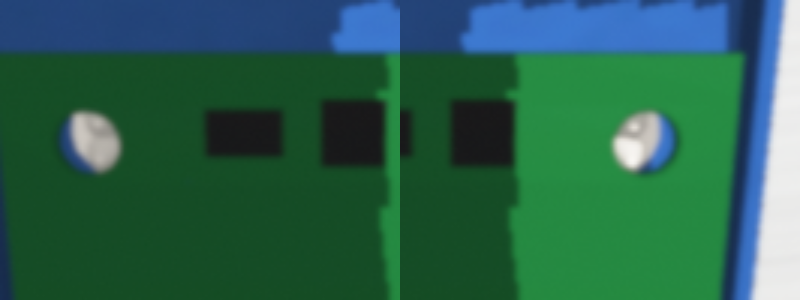

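The barb tips show in both holes: left at about (183.3,131.7), right at about (318.3,132.3). That puts them within about 1 mm of the hole centres. I'll shift slightly and lower gently.

jog_arm --steps '[{"tx":0.5,"ty":0,"tz":2,"rx":0,"ry":0,"rz":0,"gripper":0},{"tx":0.5,"ty":0,"tz":4,"rx":0,"ry":0,"rz":0,"gripper":0},{"tx":0.5,"ty":0,"tz":6,"rx":0,"ry":0,"rz":0,"gripper":0},{"tx":0.5,"ty":0,"tz":7,"rx":0,"ry":0,"rz":0,"gripper":0},{"tx":0.5,"ty":0,"tz":7,"rx":0,"ry":0,"rz":0,"gripper":0}]'

```text
time_s: 9.75
position: [0.5572, 0.1643, 0.0655]
tool_rot: [-180.0, 0.0, 171.9]
force: [0.1, -0.1, -1.0]
opening: 0.031
```

```bash
python3 go.py 558.2 163.3 65 171.8
python3 - <<'E'
from h import *
s,p,d=snap('wrist','w7'); snap('side','d7'); snap('scene','s7'); b=cv2.imread('pics/d7.png'); c=cv2.imread('pics/s7.png')
o=np.zeros((600,800,3),np.uint8); o[:300,:400]=cv2.resize(c[170:250,255:362],(400,300)); o[:300,400:]=cv2.resize(b[125:215,170:290],(400,300)); o[300:,:400]=cv2.resize(p[90:190,150:283],(400,300)); o[300:,400:]=cv2.resize(p[90:190,240:373],(400,300))
cv2.imwrite('pics/v7.png',o); print(sense()['force'])
E
```

```text
now [557.2 164.3  65.5] [-180.      0.    171.87] t 9.75 F [ 0.1 -0.1 -1. ]
t [-1.2 -0.8  0.5] r [-0.      0.      0.0013]
[-0.41425019 -0.71621338 -1.51759096]
```

View pics/v7.png

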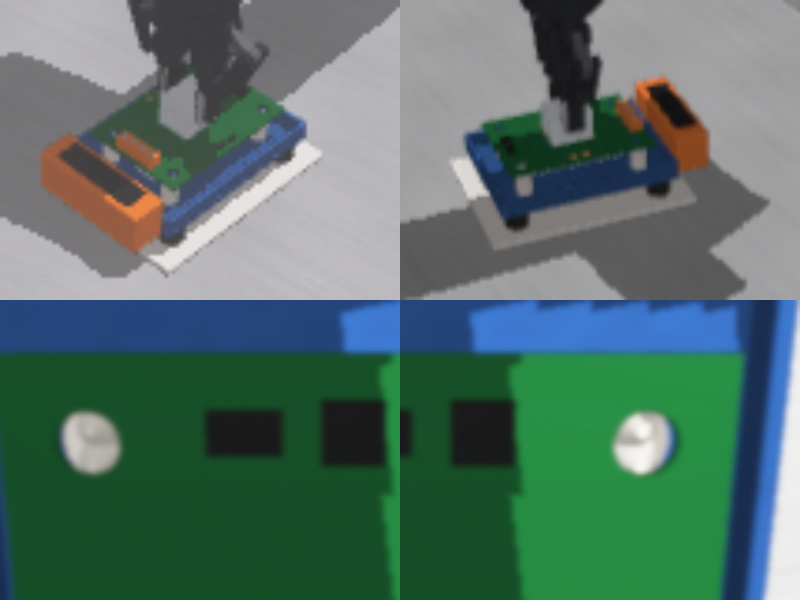

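All four visible holes have their barb tips inside, with the wrist view holes at (90,440) and (645,440) of the composite centred. I'll lower until it just rests, then release.

jog_arm --steps '[{"tx":0,"ty":0,"tz":1,"rx":0,"ry":0,"rz":0,"gripper":0},{"tx":0,"ty":0,"tz":1.5,"rx":0,"ry":0,"rz":0,"gripper":0},{"tx":0,"ty":0,"tz":1.5,"rx":0,"ry":0,"rz":0,"gripper":0}]'

```text
time_s: 10.28
position: [0.5575, 0.1643, 0.0642]
tool_rot: [180.0, 0.0, 171.9]
force: [0.8, 0.1, -1.7]
opening: 0.0307
```

jog_arm --steps '[{"tx":0,"ty":0,"tz":1,"rx":0,"ry":0,"rz":0,"gripper":0},{"tx":0,"ty":0,"tz":2,"rx":0,"ry":0,"rz":0,"gripper":0},{"tx":0,"ty":0,"tz":2,"rx":0,"ry":0,"rz":0,"gripper":0}]'

```text
time_s: 10.65
position: [0.5577, 0.1643, 0.0622]
tool_rot: [180.0, 0.1, 171.9]
force: [0.6, 0.7, -0.4]
opening: 0.0309
```

The board's weight has transferred to the supports, so I'll release and rise.

jog_arm --steps '[{"tx":0,"ty":0,"tz":0,"rx":0,"ry":0,"rz":0,"gripper":0.5},{"tx":0,"ty":0,"tz":0,"rx":0,"ry":0,"rz":0,"gripper":0.6},{"tx":0,"ty":0,"tz":0,"rx":0,"ry":0,"rz":0,"gripper":0.6},{"tx":0,"ty":0,"tz":-20,"rx":0,"ry":0,"rz":0,"gripper":0.6},{"tx":0,"ty":0,"tz":-60,"rx":0,"ry":0,"rz":0,"gripper":0.6}]'

```text
time_s: 11.28
position: [0.5554, 0.1641, 0.121]
tool_rot: [-179.9, -0.3, 171.9]
force: [0.5, 0.3, 0.3]
opening: 0.0512
```

jog_arm --steps '[{"tx":0,"ty":0,"tz":-40,"rx":0,"ry":0,"rz":0,"gripper":0},{"tx":0,"ty":0,"tz":-40,"rx":0,"ry":0,"rz":0,"gripper":0},{"tx":0,"ty":0,"tz":-40,"rx":0,"ry":0,"rz":0,"gripper":0},{"tx":0,"ty":0,"tz":-40,"rx":0,"ry":0,"rz":0,"gripper":0}]'

```text
time_s: 11.78
position: [0.556, 0.1641, 0.1607]
tool_rot: [-180.0, -0.2, 171.9]
force: [-0.3, 0.1, -0.4]
opening: 0.0
```

```bash
cat > st.py <<'E'
from m import *
import sys
np.set_printoptions(suppress=True,precision=4)
f=sys.argv[1]; s,p,d=snap('wrist',f); P=cloud(f); hsv=cv2.cvtColor(p,cv2.COLOR_BGR2HSV); sb=np.array([.5575,.162])
g=rng(P,hsv,sb,.095,65,.035,.07,60); A=np.c_[(g[:,:2]-sb),np.ones(len(g))]
for _ in range(3):
    c=np.linalg.lstsq(A,g[:,2],rcond=None)[0]; r=np.abs(A@c-g[:,2]); k=r<.003; g=g[k];A=A[k]
y=np.radians(-8.2); e=np.array([[np.cos(y),np.sin(y)],[-np.sin(y),np.cos(y)]])
print('n',len(g),rect(g),'F',s['force'],s['position'],s['time_s'])
for i,(a,b) in enumerate([(.056,.034),(.056,-.034),(-.056,-.034),(-.056,.034)]):
    xy=a*e[0]+b*e[1]; print('hole',i+1,'top z mm',round((c[:2]@xy+c[2])*1000,1), 'xy',np.round((sb+xy)*1000,1))
h=P[(np.abs(hsv[...,0].astype(int)-110)<9)&(hsv[...,1]>90)&(P[...,2]>.03)&(P[...,2]<.055)&(np.linalg.norm(P[...,:2]-sb,axis=-1)<.115)]
print('rim z',np.percentile(h[:,2]*1000,[50,80,95]),len(h))
E
python3 st.py w8; python3 go.py 557 162 140 171.8
```

```text
n 13331 (array([557.7, 162.8]), array([ 93.9, 138.1]), 81.8) F [-0.2736  0.0999 -0.3791] [0.556  0.1641 0.1607] 11.775
hole 1 top z mm 50.1 xy [617.8 187.7]
hole 2 top z mm 50.4 xy [608.1 120.4]
hole 3 top z mm 50.7 xy [497.2 136.3]
hole 4 top z mm 50.5 xy [506.9 203.6]
rim z [38.5077 39.3293 39.9332] 3099
now [556.1 164.2 160.7] [-1.7996e+02 -1.7000e-01  1.7187e+02] t 11.825 F [ 0.7 -0.3 -0.3]
t [-1.3 -2.  20.7] r [-0.0007 -0.003   0.0012]
```

The board rests level on the tapers at (557.7,162.8), yaw -8.2°. I'll go above push point 1 at board (35,34).

```bash
python3 go.py 597 191 58 171.8
```

```text
now [556.1 164.2 160.7] [-1.7996e+02 -1.7000e-01  1.7187e+02] t 11.825 F [ 0.7 -0.3 -0.3]
t [-37.   32.4 102.5] r [-0.0007 -0.003   0.0012]
```

jog_arm --steps '[{"tx":-37,"ty":32,"tz":0,"rx":0,"ry":0,"rz":0,"gripper":0},{"tx":-37,"ty":32,"tz":30,"rx":0,"ry":0,"rz":0,"gripper":0},{"tx":-37,"ty":32,"tz":70,"rx":0,"ry":0,"rz":0,"gripper":0},{"tx":-37,"ty":32,"tz":100,"rx":0,"ry":0,"rz":0,"gripper":0},{"tx":-37,"ty":32,"tz":100,"rx":0,"ry":0,"rz":0,"gripper":0}]'

```text
time_s: 12.45
position: [0.5954, 0.1903, 0.0586]
tool_rot: [-179.9, -0.4, 171.9]
force: [-0.1, 0.4, 0.6]
opening: -0.0003
```

jog_arm --steps '[{"tx":0,"ty":0,"tz":2,"rx":0,"ry":0,"rz":0,"gripper":0},{"tx":0,"ty":0,"tz":4,"rx":0,"ry":0,"rz":0,"gripper":0},{"tx":0,"ty":0,"tz":6,"rx":0,"ry":0,"rz":0,"gripper":0}]'

```text
time_s: 12.82
position: [0.599, 0.1908, 0.0572]
tool_rot: [180.0, 0.1, 171.9]
force: [-0.1, 0.3, 0.1]
opening: 0.0001
```

jog_arm --steps '[{"tx":0,"ty":0,"tz":1,"rx":0,"ry":0,"rz":0,"gripper":0},{"tx":0,"ty":0,"tz":2,"rx":0,"ry":0,"rz":0,"gripper":0}]'

```text
time_s: 13.08
position: [0.5984, 0.1907, 0.0544]
tool_rot: [180.0, 0.0, 171.9]
force: [0.1, -0.1, -0.0]
opening: 0.0003
```

jog_arm --steps '[{"tx":0,"ty":0,"tz":1,"rx":0,"ry":0,"rz":0,"gripper":0},{"tx":0,"ty":0,"tz":2,"rx":0,"ry":0,"rz":0,"gripper":0}]'

```text
time_s: 13.32
position: [0.5983, 0.1907, 0.052]
tool_rot: [-180.0, -0.0, 171.9]
force: [0.3, -0.4, -0.1]
opening: 0.0
```

jog_arm --steps '[{"tx":0,"ty":0,"tz":1,"rx":0,"ry":0,"rz":0,"gripper":0},{"tx":0,"ty":0,"tz":2,"rx":0,"ry":0,"rz":0,"gripper":0}]'

```text
time_s: 13.58
position: [0.5983, 0.1907, 0.05]
tool_rot: [-180.0, -0.0, 171.9]
force: [-0.5, 0.4, 0.1]
opening: 0.0002
```

jog_arm --steps '[{"tx":0,"ty":0,"tz":1,"rx":0,"ry":0,"rz":0,"gripper":0},{"tx":0,"ty":0,"tz":2,"rx":0,"ry":0,"rz":0,"gripper":0}]'

```text
time_s: 13.82
position: [0.5983, 0.1907, 0.048]
tool_rot: [-180.0, -0.0, 171.9]
force: [0.7, 0.3, 0.3]
opening: 0.0
```

jog_arm --steps '[{"tx":1.5,"ty":0,"tz":1,"rx":0,"ry":0,"rz":0,"gripper":0},{"tx":1.5,"ty":0,"tz":2,"rx":0,"ry":0,"rz":0,"gripper":0}]'

```text
time_s: 14.08
position: [0.5967, 0.191, 0.0462]
tool_rot: [-180.0, 0.0, 171.9]
force: [0.5, 0.5, 2.9]
opening: -0.0001
```

jog_arm --steps '[{"tx":0,"ty":0,"tz":1,"rx":0,"ry":0,"rz":0,"gripper":0},{"tx":0,"ty":0,"tz":2,"rx":0,"ry":0,"rz":0,"gripper":0}]'

```text
time_s: 14.32
position: [0.5969, 0.191, 0.0451]
tool_rot: [180.0, 0.0, 171.9]
force: [-1.4, 0.1, 7.6]
opening: 0.0
```

jog_arm --steps '[{"tx":0,"ty":0,"tz":1,"rx":0,"ry":0,"rz":0,"gripper":0},{"tx":0,"ty":0,"tz":2,"rx":0,"ry":0,"rz":0,"gripper":0}]'

```text
time_s: 14.58
position: [0.597, 0.191, 0.0437]
tool_rot: [180.0, 0.0, 171.9]
force: [-2.5, -1.1, 11.5]
opening: -0.0003
```

jog_arm --steps '[{"tx":0,"ty":0,"tz":0.5,"rx":0,"ry":0,"rz":0,"gripper":0},{"tx":0,"ty":0,"tz":1,"rx":0,"ry":0,"rz":0,"gripper":0}]'

```text
time_s: 14.82
position: [0.597, 0.191, 0.0421]
tool_rot: [180.0, 0.0, 171.9]
force: [-2.2, 0.1, 4.7]
opening: 0.0003
```

jog_arm --steps '[{"tx":0,"ty":0,"tz":0.5,"rx":0,"ry":0,"rz":0,"gripper":0},{"tx":0,"ty":0,"tz":1,"rx":0,"ry":0,"rz":0,"gripper":0}]'

```text
time_s: 15.08
position: [0.5971, 0.191, 0.041]
tool_rot: [180.0, 0.0, 171.9]
force: [-1.9, 0.3, 9.5]
opening: 0.0001
```

The force dropped from 11.5 N to 4.7 N, which looks like a click. I'll raise and check.

jog_arm --steps '[{"tx":0,"ty":0,"tz":-10,"rx":0,"ry":0,"rz":0,"gripper":0},{"tx":0,"ty":0,"tz":-60,"rx":0,"ry":0,"rz":0,"gripper":0},{"tx":35,"ty":-25,"tz":-120,"rx":0,"ry":0,"rz":0,"gripper":0},{"tx":35,"ty":-25,"tz":-120,"rx":0,"ry":0,"rz":0,"gripper":0},{"tx":35,"ty":-25,"tz":-120,"rx":0,"ry":0,"rz":0,"gripper":0}]'

```text
time_s: 15.7
position: [0.5588, 0.1711, 0.1607]
tool_rot: [180.0, 0.1, 171.9]
force: [0.4, -0.1, 0.5]
opening: 0.0002
```

```bash
python3 st.py w9; python3 go.py 587.4 123.6 58 171.8
```

```text
n 13197 (array([557.9, 162.9]), array([ 93.6, 138.4]), 81.6) F [ 0.4357 -0.0667  0.4841] [0.5588 0.1711 0.1607] 15.7
hole 1 top z mm 43.2 xy [617.8 187.7]
hole 2 top z mm 50.4 xy [608.1 120.4]
hole 3 top z mm 57.4 xy [497.2 136.3]
hole 4 top z mm 50.2 xy [506.9 203.6]
rim z [38.5004 39.3063 39.9661] 3100
now [558.7 171.2 159.6] [ 1.8000e+02 -1.0000e-02  1.7186e+02] t 15.75 F [ 0.3  0.  -0.6]
t [-35.2 -43.  101.6] r [ 0.0001 -0.0002  0.0011]
```

Corner 1 is home (top at rim + 3 mm). Next is corner 2.

jog_arm --steps '[{"tx":-35,"ty":-43,"tz":0,"rx":0,"ry":0,"rz":0,"gripper":0},{"tx":-35,"ty":-43,"tz":40,"rx":0,"ry":0,"rz":0,"gripper":0},{"tx":-35,"ty":-43,"tz":80,"rx":0,"ry":0,"rz":0,"gripper":0},{"tx":-35,"ty":-43,"tz":103,"rx":0,"ry":0,"rz":0,"gripper":0},{"tx":-35,"ty":-43,"tz":103,"rx":0,"ry":0,"rz":0,"gripper":0}]'

```text
time_s: 16.38
position: [0.5851, 0.1236, 0.0531]
tool_rot: [-179.9, -0.4, 171.9]
force: [0.0, -0.2, 0.9]
opening: 0.0002
```

jog_arm --steps '[{"tx":0,"ty":0,"tz":1,"rx":0,"ry":0,"rz":0,"gripper":0},{"tx":0,"ty":0,"tz":2,"rx":0,"ry":0,"rz":0,"gripper":0},{"tx":0,"ty":0,"tz":3,"rx":0,"ry":0,"rz":0,"gripper":0},{"tx":0,"ty":0,"tz":4,"rx":0,"ry":0,"rz":0,"gripper":0}]'

```text
time_s: 16.88
position: [0.5876, 0.1237, 0.0538]
tool_rot: [180.0, 0.1, 171.9]
force: [-0.3, -0.2, 0.3]
opening: 0.0002
```

jog_arm --steps '[{"tx":0,"ty":0,"tz":1,"rx":0,"ry":0,"rz":0,"gripper":0},{"tx":0,"ty":0,"tz":2,"rx":0,"ry":0,"rz":0,"gripper":0},{"tx":0,"ty":0,"tz":3,"rx":0,"ry":0,"rz":0,"gripper":0},{"tx":0,"ty":0,"tz":4,"rx":0,"ry":0,"rz":0,"gripper":0}]'

```text
time_s: 17.38
position: [0.5872, 0.1236, 0.0491]
tool_rot: [-180.0, -0.0, 171.9]
force: [0.3, -0.4, -0.0]
opening: -0.0001
```

jog_arm --steps '[{"tx":0,"ty":0,"tz":1,"rx":0,"ry":0,"rz":0,"gripper":0},{"tx":0,"ty":0,"tz":2,"rx":0,"ry":0,"rz":0,"gripper":0}]'

```text
time_s: 17.62
position: [0.5873, 0.1235, 0.0474]
tool_rot: [-180.0, 0.0, 171.9]
force: [-0.0, -0.8, 3.8]
opening: -0.0003
```

jog_arm --steps '[{"tx":0,"ty":0,"tz":1,"rx":0,"ry":0,"rz":0,"gripper":0},{"tx":0,"ty":0,"tz":2,"rx":0,"ry":0,"rz":0,"gripper":0}]'

```text
time_s: 17.88
position: [0.5873, 0.1235, 0.0454]
tool_rot: [-180.0, 0.0, 171.9]
force: [-0.8, -1.3, 6.5]
opening: 0.0002
```

jog_arm --steps '[{"tx":0,"ty":0,"tz":1,"rx":0,"ry":0,"rz":0,"gripper":0},{"tx":0,"ty":0,"tz":2,"rx":0,"ry":0,"rz":0,"gripper":0}]'

```text
time_s: 18.12
position: [0.5871, 0.1234, 0.0431]
tool_rot: [-180.0, -0.0, 171.9]
force: [-1.3, -1.5, 3.7]
opening: -0.0001
```

jog_arm --steps '[{"tx":0,"ty":0,"tz":0.5,"rx":0,"ry":0,"rz":0,"gripper":0},{"tx":0,"ty":0,"tz":1,"rx":0,"ry":0,"rz":0,"gripper":0}]'

```text
time_s: 18.38
position: [0.5872, 0.1238, 0.0417]
tool_rot: [180.0, -0.0, 171.9]
force: [-0.0, -0.9, 0.3]
opening: -0.0001
```

jog_arm --steps '[{"tx":0,"ty":0,"tz":0.5,"rx":0,"ry":0,"rz":0,"gripper":0},{"tx":0,"ty":0,"tz":1,"rx":0,"ry":0,"rz":0,"gripper":0}]'

```text
time_s: 18.62
position: [0.5872, 0.1238, 0.0409]
tool_rot: [180.0, -0.0, 171.9]
force: [1.0, 0.4, 0.5]
opening: 0.0002
```

jog_arm --steps '[{"tx":0,"ty":0,"tz":0.5,"rx":0,"ry":0,"rz":0,"gripper":0},{"tx":0,"ty":0,"tz":1,"rx":0,"ry":0,"rz":0,"gripper":0}]'

```text
time_s: 18.88
position: [0.5872, 0.1238, 0.0404]
tool_rot: [180.0, 0.0, 171.9]
force: [-0.2, 0.2, 5.2]
opening: -0.0
```

Force is rising again after the drop, so I'll look.

jog_arm --steps '[{"tx":0,"ty":0,"tz":-10,"rx":0,"ry":0,"rz":0,"gripper":0},{"tx":0,"ty":0,"tz":-60,"rx":0,"ry":0,"rz":0,"gripper":0},{"tx":35,"ty":40,"tz":-120,"rx":0,"ry":0,"rz":0,"gripper":0},{"tx":35,"ty":40,"tz":-120,"rx":0,"ry":0,"rz":0,"gripper":0},{"tx":35,"ty":40,"tz":-120,"rx":0,"ry":0,"rz":0,"gripper":0}]'

```text
time_s: 19.5
position: [0.5583, 0.1687, 0.1611]
tool_rot: [180.0, 0.1, 172.0]
force: [-0.6, 0.0, -1.2]
opening: -0.0001
```

```bash
python3 st.py w10; python3 go.py 518.1 133.6 58 171.8; cp pics/w10.png pics/v10.png
```

```text
n 12876 (array([557.6, 162.5]), array([ 94.1, 137.6]), 81.3) F [-0.6204  0.0397 -1.2105] [0.5583 0.1687 0.1611] 19.5
hole 1 top z mm 42.6 xy [617.8 187.7]
hole 2 top z mm 42.6 xy [608.1 120.4]
hole 3 top z mm 50.4 xy [497.2 136.3]
hole 4 top z mm 50.4 xy [506.9 203.6]
rim z [38.5262 39.344  39.9913] 3147
now [558.  168.  159.9] [-1.7997e+02  1.0000e-02  1.7192e+02] t 19.55 F [-0.1  0.2 -0.2]
t [ 34.7 -39.6 101.9] r [-0.0005  0.0002  0.0022]
```

View pics/v10.png

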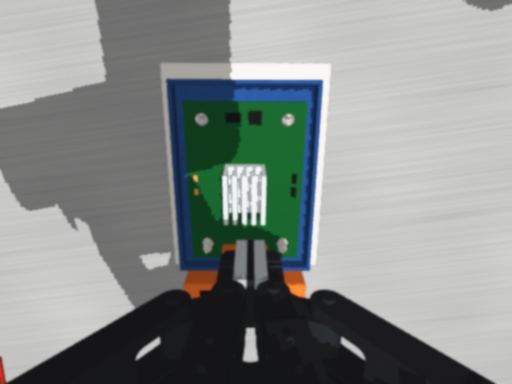

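The wrist view shows all four barbs through their holes: (207,245) and (282,245) fully through, (201,119) and (288,120) on the taper. Corners 1 and 2 are home. Next is corner 3.

jog_arm --steps '[{"tx":35,"ty":-40,"tz":0,"rx":0,"ry":0,"rz":0,"gripper":0},{"tx":35,"ty":-40,"tz":40,"rx":0,"ry":0,"rz":0,"gripper":0},{"tx":35,"ty":-40,"tz":80,"rx":0,"ry":0,"rz":0,"gripper":0},{"tx":35,"ty":-40,"tz":105,"rx":0,"ry":0,"rz":0,"gripper":0},{"tx":35,"ty":-40,"tz":105,"rx":0,"ry":0,"rz":0,"gripper":0}]'

```text
time_s: 20.18
position: [0.5157, 0.1324, 0.0518]
tool_rot: [-179.9, -0.4, 171.8]
force: [-0.6, -0.7, -0.1]
opening: 0.0002
```

jog_arm --steps '[{"tx":0,"ty":0,"tz":1,"rx":0,"ry":0,"rz":0,"gripper":0},{"tx":0,"ty":0,"tz":2,"rx":0,"ry":0,"rz":0,"gripper":0},{"tx":0,"ty":0,"tz":3,"rx":0,"ry":0,"rz":0,"gripper":0},{"tx":0,"ty":0,"tz":4,"rx":0,"ry":0,"rz":0,"gripper":0},{"tx":0,"ty":0,"tz":5,"rx":0,"ry":0,"rz":0,"gripper":0}]'

```text
time_s: 20.8
position: [0.5181, 0.1336, 0.0504]
tool_rot: [180.0, 0.0, 171.9]
force: [0.1, 1.1, -0.5]
opening: 0.0
```

jog_arm --steps '[{"tx":0,"ty":0,"tz":1,"rx":0,"ry":0,"rz":0,"gripper":0},{"tx":0,"ty":0,"tz":2,"rx":0,"ry":0,"rz":0,"gripper":0}]'

```text
time_s: 21.05
position: [0.5179, 0.1335, 0.0481]
tool_rot: [180.0, 0.0, 171.9]
force: [0.0, -0.8, 0.0]
opening: -0.0001
```

jog_arm --steps '[{"tx":0,"ty":0,"tz":1,"rx":0,"ry":0,"rz":0,"gripper":0},{"tx":0,"ty":0,"tz":2,"rx":0,"ry":0,"rz":0,"gripper":0}]'

```text
time_s: 21.3
position: [0.5179, 0.1335, 0.046]
tool_rot: [180.0, -0.0, 171.9]
force: [-1.4, -0.1, 0.2]
opening: 0.0001
```

jog_arm --steps '[{"tx":0,"ty":0,"tz":1,"rx":0,"ry":0,"rz":0,"gripper":0},{"tx":0,"ty":0,"tz":2,"rx":0,"ry":0,"rz":0,"gripper":0}]'

```text
time_s: 21.55
position: [0.5178, 0.1335, 0.0444]
tool_rot: [-180.0, -0.0, 171.9]
force: [-1.7, 0.4, 5.9]
opening: -0.0
```

jog_arm --steps '[{"tx":0,"ty":0,"tz":1,"rx":0,"ry":0,"rz":0,"gripper":0},{"tx":0,"ty":0,"tz":2,"rx":0,"ry":0,"rz":0,"gripper":0}]'

```text
time_s: 21.8
position: [0.5177, 0.1335, 0.0431]
tool_rot: [-180.0, -0.0, 171.9]
force: [-1.8, -0.5, 11.4]
opening: 0.0005
```

jog_arm --steps '[{"tx":0,"ty":0,"tz":0.5,"rx":0,"ry":0,"rz":0,"gripper":0},{"tx":0,"ty":0,"tz":1,"rx":0,"ry":0,"rz":0,"gripper":0}]'

```text
time_s: 22.05
position: [0.5177, 0.1335, 0.0424]
tool_rot: [-180.0, 0.0, 171.9]
force: [-1.7, -0.7, 13.4]
opening: -0.0001
```

jog_arm --steps '[{"tx":0,"ty":0,"tz":0.3,"rx":0,"ry":0,"rz":0,"gripper":0},{"tx":0,"ty":0,"tz":0.7,"rx":0,"ry":0,"rz":0,"gripper":0}]'

```text
time_s: 22.3
position: [0.5177, 0.1335, 0.0419]
tool_rot: [-180.0, 0.0, 171.9]
force: [-2.6, -0.6, 11.1]
opening: 0.0
```

jog_arm --steps '[{"tx":0,"ty":0,"tz":0.3,"rx":0,"ry":0,"rz":0,"gripper":0},{"tx":0,"ty":0,"tz":0.7,"rx":0,"ry":0,"rz":0,"gripper":0}]'

```text
time_s: 22.55
position: [0.5176, 0.1335, 0.0409]
tool_rot: [-180.0, -0.0, 171.9]
force: [-2.6, -1.2, 11.3]
opening: -0.0005
```

jog_arm --steps '[{"tx":0,"ty":0,"tz":0.3,"rx":0,"ry":0,"rz":0,"gripper":0},{"tx":0,"ty":0,"tz":0.7,"rx":0,"ry":0,"rz":0,"gripper":0}]'

```text
time_s: 22.8
position: [0.5176, 0.1335, 0.04]
tool_rot: [-180.0, 0.0, 171.9]
force: [-1.0, 0.7, 6.2]
opening: -0.0
```

jog_arm --steps '[{"tx":0,"ty":0,"tz":0.3,"rx":0,"ry":0,"rz":0,"gripper":0},{"tx":0,"ty":0,"tz":0.7,"rx":0,"ry":0,"rz":0,"gripper":0}]'

```text
time_s: 23.05
position: [0.5178, 0.1336, 0.0382]
tool_rot: [180.0, -0.0, 171.9]
force: [-0.9, -0.3, 0.7]
opening: -0.0002
```

jog_arm --steps '[{"tx":0,"ty":0,"tz":0.5,"rx":0,"ry":0,"rz":0,"gripper":0},{"tx":0,"ty":0,"tz":1,"rx":0,"ry":0,"rz":0,"gripper":0}]'

```text
time_s: 23.3
position: [0.5179, 0.1335, 0.038]
tool_rot: [-180.0, -0.0, 171.9]
force: [-3.1, 0.0, 13.5]
opening: -0.0006
```

jog_arm --steps '[{"tx":0,"ty":0,"tz":-10,"rx":0,"ry":0,"rz":0,"gripper":0},{"tx":0,"ty":0,"tz":-60,"rx":0,"ry":0,"rz":0,"gripper":0},{"tx":-35,"ty":30,"tz":-120,"rx":0,"ry":0,"rz":0,"gripper":0},{"tx":-35,"ty":30,"tz":-120,"rx":0,"ry":0,"rz":0,"gripper":0},{"tx":-35,"ty":30,"tz":-120,"rx":0,"ry":0,"rz":0,"gripper":0}]'

```text
time_s: 23.92
position: [0.5571, 0.1585, 0.1576]
tool_rot: [180.0, 0.1, 171.9]
force: [-0.8, 0.5, 0.5]
opening: 0.0
```

```bash
python3 st.py w11; python3 go.py 527.8 201 58 171.8
```

```text
n 12885 (array([557.9, 162.3]), array([ 94., 138.]), 81.7) F [-0.8491  0.4608  0.4904] [0.5571 0.1585 0.1576] 23.925
hole 1 top z mm 42.2 xy [617.8 187.7]
hole 2 top z mm 42.2 xy [608.1 120.4]
hole 3 top z mm 42.0 xy [497.2 136.3]
hole 4 top z mm 42.0 xy [506.9 203.6]
rim z [38.5343 39.3329 39.986 ] 3230
now [555.4 158.1 156.3] [-1.7995e+02 -1.5000e-01  1.7189e+02] t 23.975 F [-0.5  0.3 -1. ]
t [33.1 38.7 98.3] r [-0.0008 -0.0027  0.0016]
```

All four corners now read equal heights, so the push on 3 clicked 4 as well. I'll press corner 4 gently to confirm.

jog_arm --steps '[{"tx":33,"ty":39,"tz":0,"rx":0,"ry":0,"rz":0,"gripper":0},{"tx":33,"ty":39,"tz":40,"rx":0,"ry":0,"rz":0,"gripper":0},{"tx":33,"ty":39,"tz":80,"rx":0,"ry":0,"rz":0,"gripper":0},{"tx":33,"ty":39,"tz":105,"rx":0,"ry":0,"rz":0,"gripper":0},{"tx":33,"ty":39,"tz":105,"rx":0,"ry":0,"rz":0,"gripper":0}]'

```text
time_s: 24.6
position: [0.5254, 0.2004, 0.0486]
tool_rot: [-179.8, -0.6, 171.8]
force: [-0.1, 0.5, 1.0]
opening: -0.0001
```

jog_arm --steps '[{"tx":0,"ty":0,"tz":1.5,"rx":0,"ry":0,"rz":0,"gripper":0},{"tx":0,"ty":0,"tz":3,"rx":0,"ry":0,"rz":0,"gripper":0},{"tx":0,"ty":0,"tz":4.5,"rx":0,"ry":0,"rz":0,"gripper":0},{"tx":0,"ty":0,"tz":6,"rx":0,"ry":0,"rz":0,"gripper":0},{"tx":0,"ty":0,"tz":7,"rx":0,"ry":0,"rz":0,"gripper":0}]'

```text
time_s: 25.22
position: [0.5298, 0.2016, 0.0455]
tool_rot: [180.0, 0.0, 171.9]
force: [0.6, 0.6, 0.2]
opening: 0.0001
```

jog_arm --steps '[{"tx":0,"ty":0,"tz":1,"rx":0,"ry":0,"rz":0,"gripper":0},{"tx":0,"ty":0,"tz":2,"rx":0,"ry":0,"rz":0,"gripper":0}]'

```text
time_s: 25.48
position: [0.5296, 0.2015, 0.0433]
tool_rot: [-180.0, 0.0, 171.9]
force: [0.6, 1.0, 0.5]
opening: 0.0002
```

jog_arm --steps '[{"tx":0,"ty":0,"tz":1,"rx":0,"ry":0,"rz":0,"gripper":0},{"tx":0,"ty":0,"tz":2,"rx":0,"ry":0,"rz":0,"gripper":0}]'

```text
time_s: 25.72
position: [0.5296, 0.2015, 0.0412]
tool_rot: [-180.0, -0.0, 171.9]
force: [0.2, 0.1, -0.1]
opening: -0.0001
```

jog_arm --steps '[{"tx":1,"ty":0,"tz":1,"rx":0,"ry":0,"rz":0,"gripper":0},{"tx":1,"ty":0,"tz":2,"rx":0,"ry":0,"rz":0,"gripper":0}]'

```text
time_s: 25.98
position: [0.5284, 0.2017, 0.0392]
tool_rot: [-180.0, -0.0, 171.9]
force: [1.1, 0.4, 0.5]
opening: 0.0002
```

jog_arm --steps '[{"tx":0,"ty":0,"tz":0.5,"rx":0,"ry":0,"rz":0,"gripper":0},{"tx":0,"ty":0,"tz":1,"rx":0,"ry":0,"rz":0,"gripper":0}]'

```text
time_s: 26.22
position: [0.5285, 0.2017, 0.0383]
tool_rot: [-180.0, -0.0, 171.9]
force: [0.3, 0.2, 0.5]
opening: 0.0003
```

jog_arm --steps '[{"tx":0,"ty":0,"tz":0.5,"rx":0,"ry":0,"rz":0,"gripper":0},{"tx":0,"ty":0,"tz":1,"rx":0,"ry":0,"rz":0,"gripper":0}]'

```text
time_s: 26.48
position: [0.5285, 0.2017, 0.0381]
tool_rot: [-180.0, -0.0, 171.9]
force: [-0.8, 0.1, 9.2]
opening: 0.0004
```

Contact is hard at the same height as corner 3 (38 mm), with no further travel. I'll withdraw and make a final check.

jog_arm --steps '[{"tx":0,"ty":0,"tz":-10,"rx":0,"ry":0,"rz":0,"gripper":0},{"tx":0,"ty":0,"tz":-60,"rx":0,"ry":0,"rz":0,"gripper":0},{"tx":-10,"ty":-35,"tz":-120,"rx":0,"ry":0,"rz":0,"gripper":0},{"tx":-10,"ty":-35,"tz":-120,"rx":0,"ry":0,"rz":0,"gripper":0},{"tx":-10,"ty":-35,"tz":-120,"rx":0,"ry":0,"rz":0,"gripper":0}]'

```text
time_s: 27.1
position: [0.5336, 0.1654, 0.1578]
tool_rot: [180.0, 0.1, 171.8]
force: [0.6, -0.5, -0.1]
opening: 0.0
```

```bash
python3 st.py w12
python3 - <<'E'
from h import *
p=cv2.imread('pics/w12.png'); b=snap('side','d12')[1]; c=snap('scene','s12')[1]
o=np.zeros((600,800,3),np.uint8); o[:300,:400]=cv2.resize(c[170:250,255:362],(400,300)); o[:300,400:]=cv2.resize(b[125:215,170:290],(400,300)); o[300:,:400]=cv2.resize(p[60:300,100:420],(400,300)); o[300:,400:]=cv2.resize(c,(400,300))
cv2.imwrite('pics/v12.png',o)
P=cloud('w12')*1000; m=(np.linalg.norm(P[...,:2]-np.array([557.5,162]),axis=-1)<20); print('sink top',np.percentile(P[m][:,2],90))
E
```

```text
n 10589 (array([557.4, 162.4]), array([ 93.8, 137.5]), 81.7) F [ 0.5831 -0.457  -0.1347] [0.5336 0.1654 0.1578] 27.1
hole 1 top z mm 42.2 xy [617.8 187.7]
hole 2 top z mm 42.1 xy [608.1 120.4]
hole 3 top z mm 42.0 xy [497.2 136.3]
hole 4 top z mm 42.1 xy [506.9 203.6]
rim z [38.5468 39.3486 39.9428] 2993
sink top 209.80058350408703
```

View pics/v12.png

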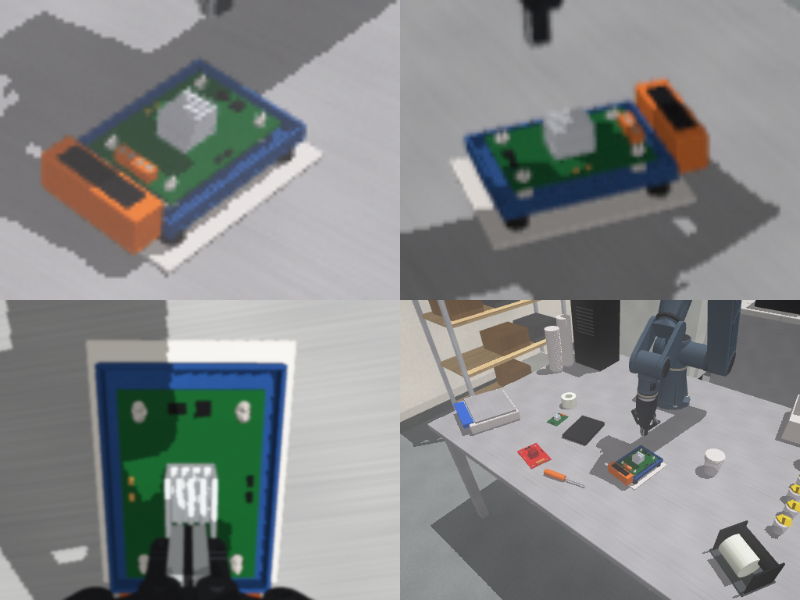

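The final picture shows all four barbs standing through the board. The board is level in the tray with its terminal towards the head, and the other objects are undisturbed.

```bash
python3 -c "
from bench import *
print(job_done())"
```

```text
the job is handed in; nothing more can be done
None
```

The green board is on all four supports with its orange terminal block towards the display head, and I handed the job in at about 27 s of the 72 s allowed.

- **Pressing:** I pushed at corners 1, 2 and 3 in turn, and each showed a force drop after a peak of about 11.5, 6.5 and 13.4 N. The push on corner 3 also took corner 4 down. A 9 N check press on corner 4 met a hard stop with no further travel. The highest push force I read was 13.5 N, but force is only reported at the end of each move, so brief peaks could have been higher.
- **Last checks:** The top of the board measured 42.0 to 42.2 mm at all four holes, so it sits level. All four barbs show through their holes, nothing was touching the board, and the cups, label roll and screwdriver had not moved.
- **First grasp failed:** The fingers shut on top of the heat sink with about 10 N, and the board moved less than 1 mm. The camera depth showed the shut fingertips about level with the reported tool point, not 19 mm ahead as specified. I corrected the height and the second grasp held.
- **Height disagreement:** By the wrist camera the tray rim reads about 4 mm below its stated height, and the board about 5 mm below where it should sit. I relied on the heights relative to each other, the force drops and the hard stops rather than the absolute figures.

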